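Snap the lid of the service-kit box shut

TASK

The blue lid has only been laid on the grey box of fittings and stands proud all round: press it down with your fingertips on the ribbed pad in the middle of each of its four sides until every side clicks shut and the lid sits flush, then take the hand away. Press on the pads, never on the thin clear window, and do not lift or pinch the lid. Leave the box standing where it is and do not disturb the parts lying round it.

Things in the scene. Friction and masses are not known exactly. Their poses are not given: they have to be found in the camera images.
- kit_box: grey plastic parts box with fittings in it, 120 (x) x 170 (y) mm, walls 44 mm high, 3 mm thick, 1.8 kg in all, loose on the worktop. Origin: centre of its underside; z up, x the short way, y the long way. In the middle of each wall an orange spring tongue whose wedge nose, 24 mm wide, juts out 4 mm, below the rim.
- lid: loose blue lid, 128 (x) x 178 (y) mm, frame 4 mm thick, skirt 1 mm clear of the outside of the box walls. Origin: centre of the frame's underside; axes like the box's. Laid on, its skirt rests on the tongue noses, origin about 52 mm over the worktop; shut, the frame lies on the rim, origin at 44 mm. While only some sides are shut it tilts: the side across from a shut one can rise to about 12 mm proud.
- window: thin clear window in the middle of the lid, 73 (x) x 123 (y) mm, fixed in it, its top 2.4 mm above the lid's origin, 5.6 mm lower than the pad tops. Origin: that of the lid. Must not be pressed.
- pad_front (a point): centre of the top of the press pad on the lid's -x side. Each pad is blue with four thin white ribs, 36 mm along the side x 16.5 mm across, raised 4 mm over the frame, on a 46 mm wide tab of the lid that flexes up and down by up to 7 mm. Pad tops are 8 mm above the lid's origin: about 60 mm over the worktop as laid on, 52 mm clicked shut (up to 2 mm more until all four are shut).
- pad_back (a point): the same for the +x side. Front and back pad centres lie 53 mm, left and right ones 78 mm from the lid's centre, all 7 mm inside the outer face of the box wall.
- pad_left (a point): the same for the +y side. A push of about 8 to 20 N straight down on a pad clicks it shut; after the click the pad stops hard on the box rim.
- pad_right (a point): the same for the -y side
- clip_front (a joint): how far the orange tongue of the -x wall is pushed in, m: 0 at rest (lid laid on, or clicked shut), rising to about 0.003 while the lid's edge is forced past its nose, then springing back to 0 with the click
- clip_back (a joint): the same for the +x wall
- clip_left (a joint): the same for the +y wall
- clip_right (a joint): the same for the -y wall
- coupler_a: steel air coupler with a red ring, 29 x 83 x 28 mm, lying loose off the box's left (+y) end; origin under its centre. Leave alone.
- bushing_a: turned steel bushing, 50 mm across, 46 mm tall, standing loose behind the box; origin under its centre. Leave alone.
- box_orange: small orange carton, 26 x 52 x 22 mm, loose behind the box; origin under its centre. Leave alone.
- bearing: ball bearing, 47 mm across, 14 mm thick, lying loose off the box's right (-y) end; origin under its centre. Leave alone.

How it is judged:
By the outcome, as a careful person would: the job done as asked, in the order asked, and still so for the second after the job is handed in, with the robot touching nothing.
It also fails if it takes over 58 s, if anything falls off the work surface, if the arm or the gripper's body presses on something with over 40 N, if the wrist force passes 120 N, or if a joint passes its speed limit or range.

ROBOT

A 6-joint arm with a two-finger parallel gripper is mounted at the origin on a cart in front of the work surface, level with it; the furniture and walls round the work are solid. World frame = base frame: x ahead of the robot, y to its left, z up, the work surface at z = 0. Lengths are in mm, angles in rad, forces in N, time in s.
With the tool pointing down it reaches from about 350 to 975 mm from the base axis. Payload 4.9 kg.
Tool frame: the origin (TCP) lies on the centre line of the jaws, within the pads' length; the fingertips stand 22 mm ahead of it and the grasp point (between the pads) lies 3 mm ahead of it; z points along the fingers, y is the line along which they close (so a half turn about z gives the same grasp; the last joint's range is limited). The gripper opens to 85 mm and grips with 20 to 120 N. Pads are 22 mm wide; open, the fingers measure 114 mm over their backs; the gripper's body (76 mm by 85 mm) begins 54 mm behind the grasp point. The pads swing forward as they close: fully open they stand 13 mm farther back than shut.
Start: joints at [1.189, 0.053, 1.613, -0, 1.476, -0.119], TCP at [162.356, 603.525, 253.304] pointing down, gripper open.
Joint ranges: [-3.01, 3.01], [-1.01, 2.22], [0.06, 2.58], [-1.02, 4.17], [0.09, 2.62], [-3.14, 3.14]. Speed limits (rad/s): [2.57, 2.57, 3.14, 3.14, 3.14, 3.14].

INTERFACE

Orientations are given as a rotation vector (axis times angle).
In Python, from workcell import r gives the robot as it stands.
- The arm moves only by the shell command python3 -m handwheel 'ROWS' [OPENING] [FORCE]. ROWS is JSON, a list of rows, each a list of 2 entries, a list of its own where there are three numbers: the shift along the tool's x, y, z each as a share of 0.5 m, from -1 to 1, then the turn, a rotation vector about the tool's x, y, z each as a share of pi rad, from -1 to 1. A call has exactly 5 rows; each row is the pose to reach, as a shift and turn from the pose commanded when the call began, along the tool's axes at that moment, turning the shorter way round; what a row does not reach only later rows make up. A row lasts 1/10 s, in which the tool goes at most 50 mm and 8.59 degrees, less where a joint would pass 70% of its speed; a pose out of reach is approached as far as the arm can. A call with a number of a shift or a turn outside -1 to 1 is refused whole. A call with a gripper value outside its range is refused whole. OPENING is the opening, from 0 (shut) to 1 (fully open), set as the call begins (- or left out, the last holds). The fingers move at their own pace and stop on an object; FORCE is the grip in N (left out, the last holds). Time passes only in rows, so rows that repeat a pose let the fingers close, or fill a call up. It gives the time, the measured TCP pose, the force, the opening and the grip force at its end, in the units of the state.
- r.get_state(): the state, without advancing time (a new reading comes with each control period).
- r.capture(name): name is "scene" or "top" or "wrist"; returns the picture (420x560x3 uint8, blue, green, red); there is no depth.
- r.get_calibration(name): a dict with "fx", "fy", "cx", "cy" (pixels), "extrinsics" (4x4, takes a point from camera to world coordinates). Camera axes: x right, y down, z forward; pixel columns grow to the right and rows downward; lengths in mm; the calibration is good to about 2 mm. A picture is of the moment at which its call begins: read the wrist's pose just before it. get_calibration takes no time and is no camera call; for the wrist camera it gives the pose at the moment of the call.
- r.finish_job(): hands the job in; it is judged then, once.
The state is a dict: "t": time; "q": joint angles; "qd": joint speeds; "joint_efforts": joint torques, N m; "ee_pos": TCP position; "eef_rot": TCP orientation; "wrist_force": force on the tool from outside, world axes, zero at the start; "wrist_torque": the same for the moment, N m; "gripper_width": opening from 0.0 (shut) to 1.0 (fully open); "gripper_force": force on a finger pad.
Only numpy, scipy, OpenCV 4.12 (cv2) and the standard library are available. Lean on these libraries where they do the work, as an engineer would, in place of code of your own. Each camera call takes 0.05 s, during which the arm holds its last target. There are 200 camera calls.

## Working session

There is one attempt and no reset: what is moved stays moved. The work goes in short steps, Python scripts to look and compute and a shell command to move; the robot and the scene stay as the last step left them, time stands still between calls to the robot, and variables do not carry over. Pictures are saved under pics/ and viewed, at most 10 in all, crops included, and the job is handed in when it is done.

```bash
ls; mkdir -p pics; python3 - <<'E'
from workcell import r
import cv2,json
s=r.get_state();print(s)
for n in("top","scene"):
    cv2.imwrite(f"pics/{n}0.png",r.capture(n)); c=r.get_calibration(n);print(n,c)
E
```

```text
pics
{'t': 0.0, 'q': array([ 1.18898375e+00,  5.33446071e-02,  1.61431021e+00,  3.28576992e-05,
        1.47601471e+00, -1.18984244e-01]), 'qd': array([ 0.00147581, -0.00045593,  0.00026826, -0.00158397,  0.0001176 ,
       -0.00144204]), 'joint_efforts': array([-2.03706964e-03, -3.93680155e+01, -3.70176351e+01, -2.12363634e-04,
        7.12972018e-03, -1.94181627e-05]), 'ee_pos': array([162.14437478, 602.99253258, 252.06089867]), 'eef_rot': array([-0.41159561, -3.1139607 ,  0.00314732]), 'wrist_force': array([-1.53410055, -0.16252659, -0.02098419]), 'wrist_torque': array([0.02370105, 0.03980868, 0.01227897]), 'gripper_force': 0.0, 'gripper_width': 0.9981029751678399}
top {'fx': 430.48529166632443, 'fy': 430.48529166632443, 'cx': 277.765147554509, 'cy': 212.82319424865779, 'extrinsics': array([[-2.42555111e-02, -9.90917210e-01,  1.32267731e-01,
         4.64289443e+02],
       [-9.99705742e-01,  2.40003232e-02, -3.52346259e-03,
         1.90257802e+02],
       [ 3.16991416e-04, -1.32314274e-01, -9.91207765e-01,
         9.94675314e+02],
       [ 0.00000000e+00,  0.00000000e+00,  0.00000000e+00,
         1.00000000e+00]])}
scene {'fx': 527.8577529154059, 'fy': 527.8577529154059, 'cx': 273.7898515005515, 'cy': 199.63866438757242, 'extrinsics': array([[ 5.14970434e-01, -5.70888330e-01,  6.39446610e-01,
         6.20727500e+00],
       [-8.57023600e-01, -3.58358749e-01,  3.70256068e-01,
        -1.15314325e+02],
       [ 1.77764184e-02, -7.38691764e-01, -6.73808932e-01,
         6.77920544e+02],
       [ 0.00000000e+00,  0.00000000e+00,  0.00000000e+00,
         1.00000000e+00]])}
```

View pics/top0.png

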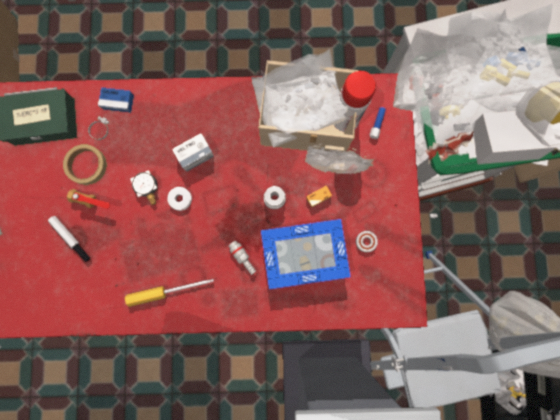

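View pics/scene0.png

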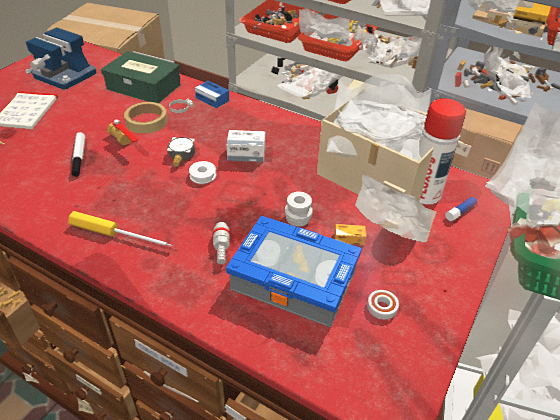

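```bash
python3 - <<'E'
import cv2
a=cv2.imread("pics/top0.png")[210:300,250:360];cv2.imwrite("pics/topc.png",cv2.resize(a,None,fx=6,fy=6,interpolation=cv2.INTER_CUBIC))
a=cv2.imread("pics/scene0.png")[205:325,215:365];cv2.imwrite("pics/scenec.png",cv2.resize(a,None,fx=5,fy=5,interpolation=cv2.INTER_CUBIC))
E
```

```text
(no output)
```

View pics/topc.png

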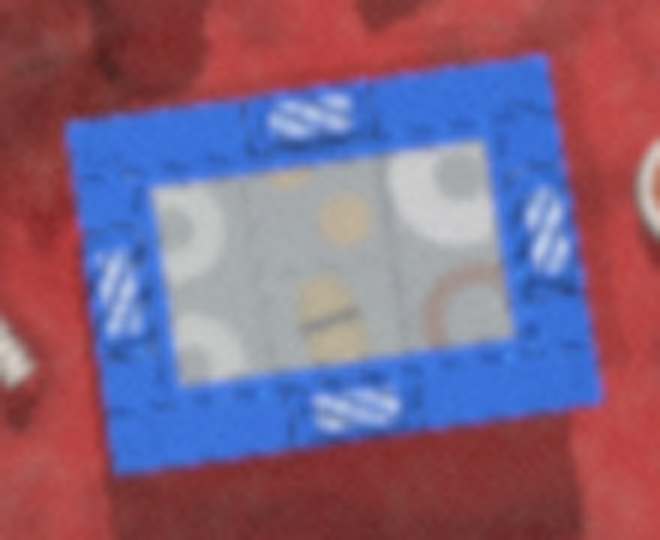

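View pics/scenec.png

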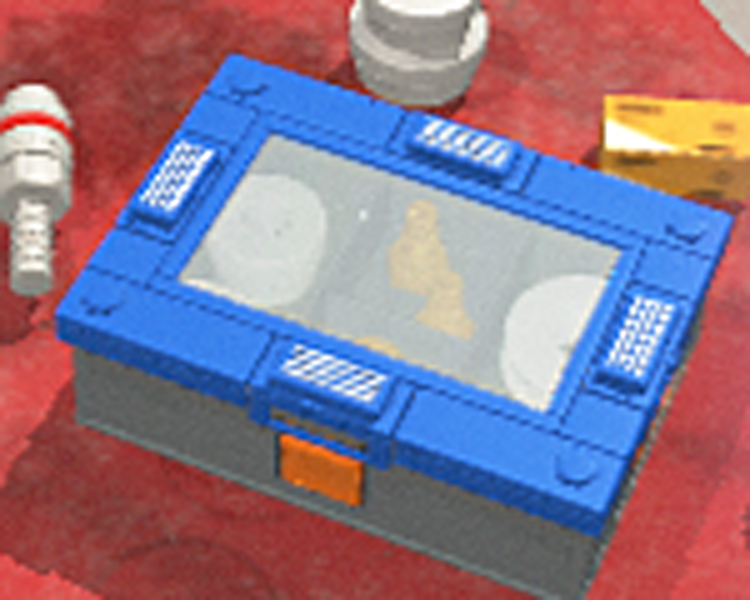

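```bash
cat > h.py <<'E'
import numpy as np
from workcell import r
from scipy.spatial.transform import Rotation as R
PADS={"front":(-53,0),"back":(53,0),"left":(0,78),"right":(0,-78)}
def proj(c,P):
    E=c["extrinsics"];p=(np.asarray(P)-E[:3,3])@E[:3,:3]
    return np.c_[c["fx"]*p[:,0]/p[:,2]+c["cx"],c["fy"]*p[:,1]/p[:,2]+c["cy"]]
def place(q,L,z):
    c,s=np.cos(q[2]),np.sin(q[2]);L=np.array(L,float)
    return np.c_[q[0]+c*L[:,0]-s*L[:,1],q[1]+s*L[:,0]+c*L[:,1],np.broadcast_to(z,len(L))]
E
python3 - <<'E'
from h import *
from scipy.optimize import least_squares
L=[(64,89),(64,-89),(-64,-89),(-64,89)]+[PADS[k] for k in("back","left","right","front")]
z=[56]*4+[60]*4
T=np.array([(66,123),(548,55),(604,403),(115,474),(313,116),(118,293),(547,232),(357,408)])
S=np.array([(232,55),(735,213),(603,513),(60,312),(465,143),(178,178),(643,337),(335,370)])
T=(T+.5)/6-.5+[250,210];S=(S+.5)/5-.5+[215,205]
ct,cs=[r.get_calibration(n) for n in("top","scene")]
f={"top":lambda q:(proj(ct,place(q,L,z))-T),"scene":lambda q:(proj(cs,place(q,L,z))-S)}
f["both"]=lambda q:np.r_[f["top"](q),f["scene"](q)]
for k,g in f.items():
    o=least_squares(lambda q:g(q).ravel(),[480,130,0.1],x_scale=[100,100,1]);print(k,o.x.round(3),g(o.x).round(1).tolist())
for k,v in PADS.items():print(k,place(o.x,[v],60)[0].round(1))
E
```

```text
top [4.99483e+02 1.29630e+02 1.17000e-01] [[-0.0, -0.1], [-0.1, -0.2], [0.1, 0.2], [-0.1, 0.1], [-0.1, 0.1], [0.3, -0.1], [0.1, -0.1], [-0.2, 0.1]]
scene [5.00084e+02 1.29442e+02 1.22000e-01] [[-0.0, -1.1], [0.4, 0.1], [0.5, 0.1], [-1.0, 0.1], [0.1, -0.1], [0.1, -0.3], [-0.3, -0.4], [0.2, 1.0]]
both [4.99827e+02 1.29479e+02 1.20000e-01] [[-0.0, -0.2], [-0.1, -0.4], [0.2, -0.1], [0.0, 0.1], [-0.1, -0.0], [0.4, -0.2], [0.1, -0.4], [-0.0, -0.0], [-0.0, -1.1], [0.3, 0.3], [0.3, 0.3], [-1.2, 0.1], [0.1, 0.0], [0.0, -0.3], [-0.4, -0.2], [0.1, 1.0]]
front [447.2 123.1  60. ]
back [552.4 135.8  60. ]
left [490.5 206.9  60. ]
right [509.1  52.   60. ]
```

```bash
cat >> h.py <<'E'
LID=np.array([499.8,129.5,0.119])
def plan(pad,tipz,lid=LID,base=None):
    """shares (shift, turn) from the measured pose to fingertips over the pad"""
    s=r.get_state();p=s["ee_pos"];M=R.from_rotvec(s["eef_rot"])
    x,y,_=place(lid,[PADS[pad]],0)[0]
    a=lid[2]+(np.pi/2 if pad in("front","back") else 0)   # direction of tool y
    best=None
    for k in(0,np.pi):
        ty=np.array([np.cos(a+k),np.sin(a+k),0]);tz=np.array([0,0,-1.]);tx=np.cross(ty,tz)
        D=(M.inv()*R.from_matrix(np.c_[tx,ty,tz])).as_rotvec()
        if best is None or np.linalg.norm(D)<np.linalg.norm(best):best=D
    d=M.inv().apply(np.array([x,y,tipz+22])-p)
    print(pad,"shift",(d/500).round(4).tolist(),"turn",(best/np.pi).round(4).tolist(),"pos",p.round(1),"q6",s["q"][5].round(2),"F",s["wrist_force"].round(1),"t",round(s["t"],2))
E
python3 -c "
from h import *
plan('front',120);plan('left',120)"
```

```text
front shift [-0.7998, -0.7783, 0.2216] turn [-0.0006, -0.0002, -0.1215] pos [162.2 603.1 252.1] q6 -0.12 F [ 0.3 -0.2  0.3] t 0.1
left shift [-0.84, -0.594, 0.2212] turn [-0.0006, 0.0003, 0.3785] pos [162.2 603.1 252.1] q6 -0.12 F [ 0.3 -0.2  0.3] t 0.1
```

```bash
python3 -m handwheel '[[[-0.8,-0.778,0.22],[0,0,-0.1215]],[[-0.8,-0.778,0.22],[0,0,-0.1215]],[[-0.8,-0.778,0.22],[0,0,-0.1215]],[[-0.8,-0.778,0.22],[0,0,-0.1215]],[[-0.8,-0.778,0.22],[0,0,-0.1215]]]' 0 20; python3 -c "
from h import *
plan('front',120)"
```

```text
t: 0.6
ee_pos: [287.7, 391.4, 204.2]
eef_rot: [0.188, -3.136, 0.001]
wrist_force: [1.8, -1.0, -0.9]
gripper_width: 0.151
gripper_force: 0.0
front shift [-0.2527, -0.5707, 0.1246] turn [-0.0001, -0.0001, 0.0002] pos [287.7 391.4 204.2] q6 -0.91 F [ 1.8 -1.  -0.9] t 0.6
```

```bash
python3 -m handwheel '[[[-0.253,-0.57,0.12],[0,0,0]],[[-0.253,-0.57,0.12],[0,0,0]],[[-0.253,-0.57,0.12],[0,0,0]],[[-0.253,-0.57,0.12],[0,0,0]],[[-0.253,-0.57,0.12],[0,0,0]]]'; python3 -c "
from h import *
plan('front',75)"
```

```text
t: 1.1
ee_pos: [413.3, 180.4, 157.3]
eef_rot: [-0.187, 3.136, 0.0]
wrist_force: [0.7, 0.4, 0.7]
gripper_width: 0.002
gripper_force: 0.0
front shift [-0.0537, -0.1217, 0.1207] turn [0.0, 0.0001, -0.0] pos [413.3 180.4 157.3] q6 -1.44 F [0.7 0.4 0.7] t 1.1
```

```bash
python3 -m handwheel '[[[-0.054,-0.122,0.08],[0,0,0]],[[-0.054,-0.122,0.08],[0,0,0]],[[-0.054,-0.122,0.08],[0,0,0]],[[-0.054,-0.122,0.08],[0,0,0]],[[-0.054,-0.122,0.08],[0,0,0]]]'; python3 - <<'E'
from h import *
import cv2
plan('front',70)
c=r.get_calibration("wrist");im=r.capture("wrist")
print(c)
P=np.vstack([place(LID,[PADS[k]],60) for k in PADS]);print(proj(c,P).round())
cv2.imwrite("pics/w1.png",cv2.resize(im,None,fx=1.4,fy=1.4))
plan('front',70)
E
```

```text
t: 1.6
ee_pos: [446.9, 125.8, 118.5]
eef_rot: [-0.188, 3.135, 0.001]
wrist_force: [-0.1, -0.1, -0.0]
gripper_width: -0.004
gripper_force: 0.0
front shift [0.0002, -0.0053, 0.053] turn [0.0001, 0.0003, 0.0003] pos [446.9 125.8 118.5] q6 -1.58 F [-0.1 -0.1 -0. ] t 1.6
{'fx': 347.03327480844814, 'fy': 347.03327480844814, 'cx': 278.5819550825746, 'cy': 209.80441604156294, 'extrinsics': array([[-1.19386342e-01,  9.51602673e-01,  2.83194728e-01,
         3.75455992e+02],
       [ 9.92847771e-01,  1.14296452e-01,  3.44909456e-02,
         1.16588755e+02],
       [ 4.53523321e-04,  2.85287002e-01, -9.58442028e-01,
         2.39663923e+02],
       [ 0.00000000e+00,  0.00000000e+00,  0.00000000e+00,
         1.00000000e+00]])}
[[275. 242.]
 [275. 396.]
 [405. 324.]
 [145. 324.]]
front shift [0.0004, -0.0056, 0.0534] turn [0.0001, 0.0004, 0.0005] pos [447.  126.  118.7] q6 -1.58 F [1.  0.2 0. ] t 1.65
```

View pics/w1.png

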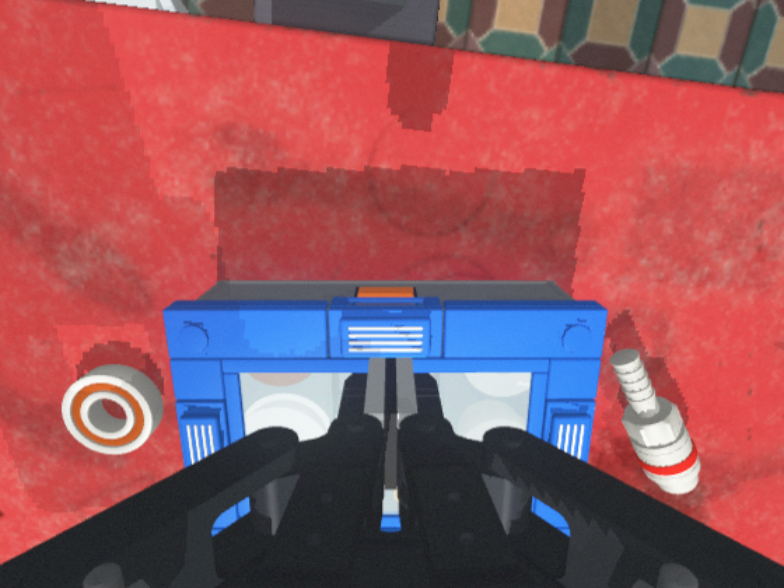

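```bash
python3 -m handwheel '[[[0,-0.0055,0.03],[0,0,0]],[[0,-0.0055,0.055],[0,0,0]],[[0,-0.0055,0.062],[0,0,0]],[[0,-0.0055,0.062],[0,0,0]],[[0,-0.0055,0.062],[0,0,0]]]'; python3 -c "
from h import *
plan('front',60)"
```

```text
t: 2.15
ee_pos: [447.4, 122.6, 87.2]
eef_rot: [-0.187, 3.136, 0.0]
wrist_force: [0.4, -0.1, 0.5]
gripper_width: -0.0
gripper_force: 0.0
front shift [0.0003, 0.0013, 0.0104] turn [0.0, 0.0001, 0.0001] pos [447.4 122.6  87.2] q6 -1.58 F [ 0.4 -0.1  0.5] t 2.15
```

```bash
python3 -m handwheel '[[[0,0,0.008],[0,0,0]],[[0,0,0.012],[0,0,0]],[[0,0,0.016],[0,0,0]],[[0,0,0.019],[0,0,0]],[[0,0,0.019],[0,0,0]]]'; python3 -m handwheel '[[[0,0,0.002],[0,0,0]],[[0,0,0.004],[0,0,0]],[[0,0,0.006],[0,0,0]],[[0,0,0.007],[0,0,0]],[[0,0,0.007],[0,0,0]]]'
```

```text
t: 2.65
ee_pos: [447.5, 122.3, 78.7]
eef_rot: [0.187, -3.135, 0.0]
wrist_force: [-4.4, 0.2, 8.6]
gripper_width: 0.003
gripper_force: 4.4
t: 3.15
ee_pos: [447.8, 122.3, 74.8]
eef_rot: [-0.187, 3.136, -0.0]
wrist_force: [-3.0, -0.9, 7.2]
gripper_width: 0.003
gripper_force: 3.6
```

```bash
python3 -m handwheel '[[[0,0,0.001],[0,0,0]],[[0,0,0.002],[0,0,0]],[[0,0,0.003],[0,0,0]],[[0,0,0.004],[0,0,0]],[[0,0,0.004],[0,0,0]]]';
```

```text
t: 3.65
ee_pos: [448.1, 122.3, 74.4]
eef_rot: [-0.187, 3.136, -0.0]
wrist_force: [-8.0, -1.4, 17.1]
gripper_width: -0.002
gripper_force: 8.5
```

```bash
python3 -m handwheel '[[[0.001,0,0.001],[0,0,0]],[[0.002,0,0.002],[0,0,0]],[[0.002,0,0.003],[0,0,0]],[[0.002,0,0.004],[0,0,0]],[[0.002,0,0.004],[0,0,0]]]';
```

```text
t: 4.15
ee_pos: [448.2, 122.3, 74.2]
eef_rot: [-0.187, 3.134, -0.0]
wrist_force: [-9.8, -0.7, 25.4]
gripper_width: 0.002
gripper_force: 12.6
```

```bash
python3 -m handwheel '[[[0,0,-0.07],[0,0,0]],[[-0.07,0,-0.07],[0,0,0]],[[-0.16,0,-0.07],[0,0,0]],[[-0.212,0,-0.07],[0,0,0]],[[-0.212,0,-0.07],[0,0,0]]]'; python3 -c "
from h import *
plan('back',70)"
```

```text
t: 4.65
ee_pos: [554.4, 134.7, 105.1]
eef_rot: [-0.186, 3.134, 0.0]
wrist_force: [-1.3, -0.2, 0.1]
gripper_width: 0.001
gripper_force: 0.0
back shift [0.0037, 0.0026, 0.0262] turn [-0.0, 0.0007, -0.0002] pos [554.4 134.7 105.1] q6 -1.58 F [-1.3 -0.2  0.1] t 4.65
```

```bash
python3 - <<'E'
from h import *
import cv2
c=r.get_calibration("wrist");im=r.capture("wrist")
P=np.vstack([place(LID,[(-60,0),(-64,89),(-64,-89)],44+np.array([0,4,4]))]);print((proj(c,P)*1).round())
b=r.capture("scene")[150:360,180:420]
cv2.imwrite("pics/m2.png",np.hstack([cv2.resize(im,(480,360)),cv2.resize(b,(312,273),interpolation=cv2.INTER_CUBIC)[:360] if 0 else cv2.copyMakeBorder(cv2.resize(b,(320,280)),0,80,0,0,0)]))
plan('back',70)
E
```

```text
[[282.  11.]
 [479.  -1.]
 [ 86.  -1.]]
back shift [-0.0029, 0.002, 0.024] turn [0.0, -0.0005, -0.0001] pos [551.1 134.6 104. ] q6 -1.58 F [-0.4  1.6  0.5] t 4.75
```

View pics/m2.png

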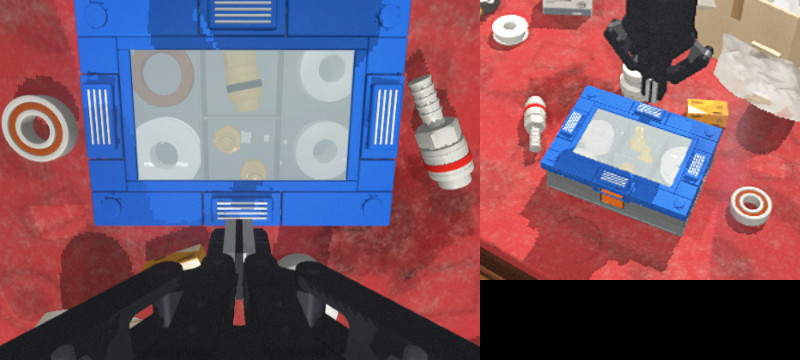

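```bash
python3 - <<'E'
from h import *
from scipy.optimize import least_squares
c=r.get_calibration("wrist")
L=[PADS[k] for k in("back","left","right")];z=[64,58,58]
m=np.array([(282,244),(450,132),(117,134)])
print(proj(c,place(LID,L,z)).round(1))
print(least_squares(lambda q:(proj(c,place(q,L,z))-m).ravel(),LID,x_scale=[100,100,1]).x.round(3))
plan('back',70)
E
```

```text
[[281.8 258.3]
 [444.7 151.3]
 [119.1 151.5]]
[4.91359e+02 1.28950e+02 1.23000e-01]
back shift [-0.0029, 0.002, 0.024] turn [0.0, -0.0005, -0.0001] pos [551.1 134.6 104. ] q6 -1.58 F [-0.4  1.6  0.5] t 4.75
```

```bash
python3 - <<'E'
from h import *
import cv2
c=r.get_calibration("wrist");im=r.capture("wrist")
L=[PADS[k] for k in("back","left","right")];z=[64,58,58]
print(proj(c,place(LID,L,z)).round(1))
b=r.capture("scene");a=cv2.imread("pics/scene0.png")
cr=lambda i:cv2.resize(i[240:340,210:350],(392,280),interpolation=cv2.INTER_CUBIC)
cv2.imwrite("pics/m3.png",np.vstack([np.hstack([cr(a),cr(b)]),cv2.resize(im[60:320,60:500],(784,300),interpolation=cv2.INTER_CUBIC)]))
cv2.imwrite("pics/w3raw.png",im)
plan('back',70)
E
```

```text
[[281.8 258.3]
 [444.7 151.3]
 [119.1 151.5]]
back shift [-0.0047, 0.0018, 0.024] turn [0.0, -0.0006, -0.0] pos [550.2 134.6 104. ] q6 -1.58 F [-0.6  0.1  0.3] t 4.85
```

View pics/m3.png

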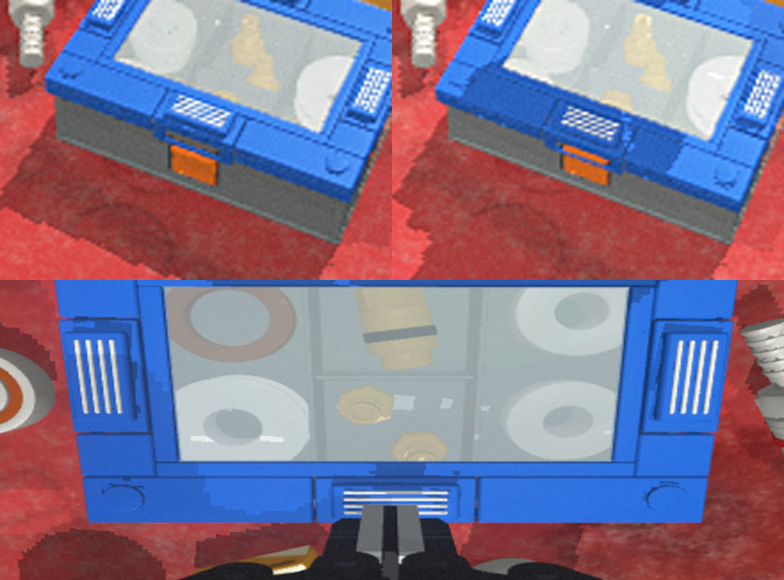

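```bash
python3 - <<'E'
from h import *
c=r.get_calibration("wrist");s=r.get_state();M=R.from_rotvec(s["eef_rot"])
P=[s["ee_pos"]+M.apply([x,0,22]) for x in(11,0,-11)];print(np.round(P,1),proj(c,P).round(1))
from scipy.optimize import least_squares
u=lambda x,y:(60+x*.5612,60+(y-280)*.8667)
m=np.array([u(395,502),u(693,377),u(99,376),u(703,522),u(87,522)])
L=[PADS[k] for k in("back","left","right")]+[(64,89),(64,-89)]
def f(q):
    # lid plane hinged at front: pitch q[4], height q[3] at lid centre
    A=R.from_euler("zy",[q[2],q[4]]).as_matrix()
    P=np.c_[np.array(L),[8,8,8,4,4]]@A.T+[q[0],q[1],q[3]]
    return (proj(c,P)-m).ravel()
o=least_squares(f,[*LID,50,-.1],x_scale=[100,100,1,100,1]);print(o.x.round(3),o.fun.round(1))
E
```

```text
[[539.3 133.3  82. ]
 [550.2 134.6  82. ]
 [561.1 135.9  82. ]] [[279.9 249.5]
 [279.9 271.9]
 [279.9 293.4]]
[ 4.95605e+02  1.29549e+02  1.15000e-01  5.30160e+01 -8.80000e-02] [ 0.8 -0.4  0.1  0.1 -0.1 -0.1 -0.6  0.1 -0.2  0.4]
```

```bash
python3 -m handwheel '[[[0,0.001,0.01],[0,0,0]],[[0,0.002,0.02],[0,0,0]],[[0,0.002,0.028],[0,0,0]],[[0,0.002,0.034],[0,0,0]],[[0,0.002,0.038],[0,0,0]]]'; python3 -m handwheel '[[[0,0,0.003],[0,0,0]],[[0,0,0.006],[0,0,0]],[[0,0,0.009],[0,0,0]],[[0,0,0.012],[0,0,0]],[[0,0,0.012],[0,0,0]]]'
```

```text
t: 5.35
ee_pos: [551.4, 135.7, 85.7]
eef_rot: [-0.187, 3.136, 0.0]
wrist_force: [0.3, 0.4, 0.7]
gripper_width: 0.003
gripper_force: 0.5
t: 5.85
ee_pos: [552.9, 135.8, 81.2]
eef_rot: [-0.186, 3.132, 0.0]
wrist_force: [1.8, 0.6, 3.3]
gripper_width: -0.002
gripper_force: 2.1
```

```bash
python3 -m handwheel '[[[0,0,0.003],[0,0,0]],[[0,0,0.006],[0,0,0]],[[0,0,0.009],[0,0,0]],[[0,0,0.01],[0,0,0]],[[0,0,0.01],[0,0,0]]]'; python3 -m handwheel '[[[0,0,0.001],[0,0,0]],[[0,0,0.002],[0,0,0]],[[0,0,0.003],[0,0,0]],[[0,0,0.004],[0,0,0]],[[0,0,0.004],[0,0,0]]]'
```

```text
t: 6.35
ee_pos: [554.4, 136.0, 77.6]
eef_rot: [-0.186, 3.129, 0.001]
wrist_force: [3.7, -0.4, 7.2]
gripper_width: -0.001
gripper_force: 3.4
t: 6.85
ee_pos: [552.5, 135.7, 74.0]
eef_rot: [-0.187, 3.134, -0.0]
wrist_force: [2.4, -0.7, 7.4]
gripper_width: 0.002
gripper_force: 3.4
```

```bash
python3 -m handwheel '[[[0,0,0.001],[0,0,0]],[[0,0,0.002],[0,0,0]],[[0,0,0.004],[0,0,0]],[[0,0,0.006],[0,0,0]],[[0,0,0.006],[0,0,0]]]'
```

```text
t: 7.35
ee_pos: [552.7, 135.8, 73.9]
eef_rot: [-0.187, 3.135, -0.001]
wrist_force: [-6.7, -1.6, 22.6]
gripper_width: -0.0
gripper_force: 11.3
```

```bash
python3 -m handwheel '[[[0,0,-0.08],[0,0,0]],[[0.05,0.07,-0.09],[0,0,0.048]],[[0.106,0.156,-0.09],[0,0,0.095]],[[0.106,0.156,-0.09],[0,0,0.14]],[[0.106,0.156,-0.09],[0,0,0.19]]]';  python3 -m handwheel '[[[0,0,0],[0,0,0.31]],[[0,0,0],[0,0,0.31]],[[0,0,0],[0,0,0.31]],[[0,0,0],[0,0,0.31]],[[0,0,0],[0,0,0.31]]]';python3 -c "
from h import *
plan('left',70)"
```

```text
t: 7.85
ee_pos: [486.7, 207.6, 113.1]
eef_rot: [-0.737, -3.05, 0.003]
wrist_force: [-0.6, 0.7, -0.1]
gripper_width: -0.001
gripper_force: 0.0
t: 8.35
ee_pos: [487.8, 206.4, 113.0]
eef_rot: [-1.807, -2.566, 0.006]
wrist_force: [-0.7, -0.4, 0.1]
gripper_width: -0.002
gripper_force: 0.0
left shift [-0.0008, 0.0058, 0.042] turn [-0.0015, 0.0001, 0.0715] pos [487.8 206.4 113. ] q6 -0.08 F [-0.7 -0.4  0.1] t 8.35
```

```bash
python3 -m handwheel '[[[-0.001,0.006,0.01],[-0.0015,0,0.0715]],[[-0.001,0.006,0.02],[-0.0015,0,0.0715]],[[-0.001,0.006,0.034],[-0.0015,0,0.0715]],[[-0.001,0.006,0.034],[-0.0015,0,0.0715]],[[-0.001,0.006,0.034],[-0.0015,0,0.0715]]]'; python3 - <<'E'
from h import *
import cv2
plan('left',70)
c=r.get_calibration("wrist");im=r.capture("wrist")
print(proj(c,place(LID,[PADS["left"],(64,89),(-64,89)],[60,55,55])).round())
im2=r.capture("scene")[200:335,205:375]
cv2.imwrite("pics/m4.png",np.hstack([cv2.resize(im,(448,336)),cv2.resize(im2,(350,278)) if 0 else cv2.copyMakeBorder(cv2.resize(im2,(350,278),interpolation=cv2.INTER_CUBIC),0,58,0,0,0)]))
E
```

```text
t: 8.85
ee_pos: [491.7, 207.2, 96.9]
eef_rot: [2.076, 2.356, 0.003]
wrist_force: [0.6, 0.3, -0.1]
gripper_width: 0.001
gripper_force: 0.0
left shift [-0.0002, -0.0024, 0.0099] turn [0.0008, -0.0001, 0.0023] pos [491.7 207.2  96.9] q6 0.13 F [ 0.6  0.3 -0.1] t 8.85
[[275. 258.]
 [403. 235.]
 [147. 233.]]
```

View pics/m4.png

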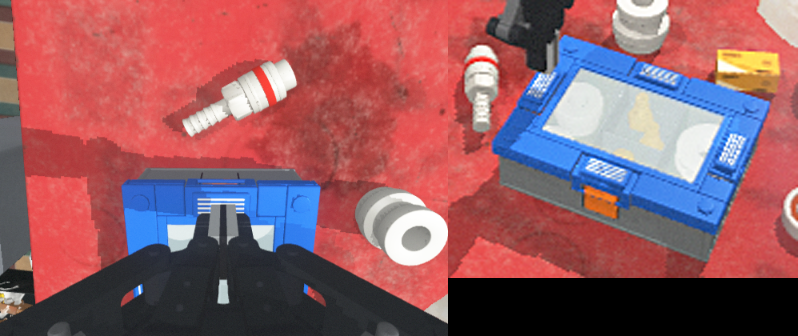

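```bash
python3 -m handwheel '[[[0,-0.001,0.01],[0,0,0]],[[0,-0.001,0.02],[0,0,0]],[[0,-0.001,0.026],[0,0,0]],[[0,-0.001,0.03],[0,0,0]],[[0,-0.001,0.034],[0,0,0]]]'; python3 -m handwheel '[[[0,0,0.003],[0,0,0]],[[0,0,0.006],[0,0,0]],[[0,0,0.009],[0,0,0]],[[0,0,0.011],[0,0,0]],[[0,0,0.011],[0,0,0]]]'
```

```text
t: 9.45
ee_pos: [492.1, 207.4, 80.6]
eef_rot: [2.076, 2.354, 0.006]
wrist_force: [-0.1, -0.2, -0.2]
gripper_width: -0.002
gripper_force: 0.0
t: 9.95
ee_pos: [491.9, 207.3, 74.9]
eef_rot: [2.076, 2.354, 0.006]
wrist_force: [0.2, 0.6, -0.8]
gripper_width: -0.002
gripper_force: 0.0
```

```bash
python3 -m handwheel '[[[0,0,0.001],[0,0,0]],[[0,0,0.002],[0,0,0]],[[0,0,0.003],[0,0,0]],[[0,0,0.004],[0,0,0]],[[0,0,0.004],[0,0,0]]]'
```

```text
t: 10.45
ee_pos: [492.2, 207.4, 74.2]
eef_rot: [2.076, 2.354, 0.005]
wrist_force: [-3.4, -0.7, 6.2]
gripper_width: -0.004
gripper_force: 3.1
```

```bash
python3 -m handwheel '[[[0,0,0.002],[0,0,0]],[[0,0,0.004],[0,0,0]],[[0,0,0.006],[0,0,0]],[[0,0,0.008],[0,0,0]],[[0,0,0.008],[0,0,0]]]'
```

```text
t: 10.95
ee_pos: [492.5, 207.4, 73.9]
eef_rot: [2.076, 2.355, 0.002]
wrist_force: [-13.6, -4.8, 27.8]
gripper_width: 0.002
gripper_force: 14.0
```

```bash
python3 -m handwheel '[[[0,-0.003,-0.08],[0,0,0]],[[-0.09,-0.003,-0.08],[0,0,0]],[[-0.18,-0.003,-0.08],[0,0,0]],[[-0.26,-0.003,-0.08],[0,0,0]],[[-0.312,-0.003,-0.08],[0,0,0]]]'; python3 - <<'E'
from h import *
import cv2
r.capture("scene")
plan('right',70)
c=r.get_calibration("wrist");im=r.capture("wrist")
print(proj(c,place(LID,[PADS["right"],PADS["left"]],[60,52])).round())
im2=r.capture("scene")[200:335,205:375]
cv2.imwrite("pics/m5.png",np.hstack([cv2.resize(im,(448,336)),cv2.copyMakeBorder(cv2.resize(im2,(350,278),interpolation=cv2.INTER_CUBIC),0,58,0,0,0)]))
plan('right',70)
E
```

```text
t: 11.45
ee_pos: [510.2, 50.2, 109.4]
eef_rot: [2.077, 2.352, 0.006]
wrist_force: [-0.1, 0.2, -0.1]
gripper_width: 0.001
gripper_force: 0.0
right shift [0.009, -0.0024, 0.0348] turn [0.0018, 0.0007, 0.001] pos [510.7  47.7 109.4] q6 -0.17 F [ 1.3 -1.6  0.3] t 11.5
[[ 275.  240.]
 [ 275. -114.]]
right shift [0.0019, -0.0021, 0.0344] turn [0.0016, -0.0002, 0.0011] pos [510.1  51.2 109.2] q6 -0.17 F [ 0.2 -0.1 -0.9] t 11.6
```

View pics/m5.png

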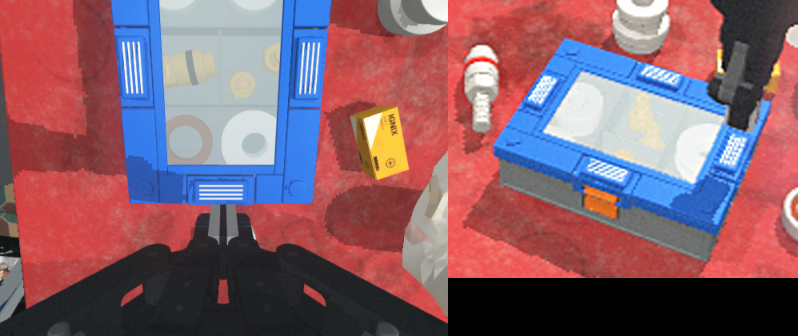

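```bash
python3 -m handwheel '[[[0.002,-0.002,0.02],[0,0,0]],[[0.002,-0.002,0.034],[0,0,0]],[[0.002,-0.002,0.042],[0,0,0]],[[0.002,-0.002,0.05],[0,0,0]],[[0.002,-0.002,0.05],[0,0,0]]]'; python3 -m handwheel '[[[0,0,0.003],[0,0,0]],[[0,0,0.006],[0,0,0]],[[0,0,0.009],[0,0,0]],[[0,0,0.012],[0,0,0]],[[0,0,0.012],[0,0,0]]]'
```

```text
t: 12.1
ee_pos: [508.3, 53.8, 83.3]
eef_rot: [2.076, 2.356, 0.004]
wrist_force: [-0.7, -0.6, 0.6]
gripper_width: -0.0
gripper_force: 0.0
t: 12.6
ee_pos: [509.3, 53.2, 78.6]
eef_rot: [2.076, 2.354, 0.006]
wrist_force: [-0.6, -0.4, 2.3]
gripper_width: 0.002
gripper_force: 0.9
```

```bash
python3 -m handwheel '[[[0,0,0.002],[0,0,0]],[[0,0,0.004],[0,0,0]],[[0,0,0.006],[0,0,0]],[[0,0,0.008],[0,0,0]],[[0,0,0.008],[0,0,0]]]'; python3 -m handwheel '[[[0,0,0.001],[0,0,0]],[[0,0,0.002],[0,0,0]],[[0,0,0.003],[0,0,0]],[[0,0,0.004],[0,0,0]],[[0,0,0.004],[0,0,0]]]'
```

```text
t: 13.1
ee_pos: [508.9, 53.3, 74.1]
eef_rot: [2.077, 2.354, 0.006]
wrist_force: [-1.0, -0.3, 1.0]
gripper_width: 0.002
gripper_force: 0.8
t: 13.6
ee_pos: [509.0, 53.3, 73.9]
eef_rot: [2.077, 2.355, 0.004]
wrist_force: [-7.1, -0.4, 13.1]
gripper_width: -0.0
gripper_force: 6.5
```

```bash
python3 -m handwheel '[[[0,0,0.002],[0,0,0]],[[0,0,0.004],[0,0,0]],[[0,0,0.006],[0,0,0]],[[0,0,0.006],[0,0,0]],[[0,0,0.006],[0,0,0]]]'; python3 -m handwheel '[[[0,0,-0.05],[0,0,0]],[[-0.03,0,-0.14],[0,0,0]],[[-0.1,0,-0.2],[0,0,0]],[[-0.15,0,-0.25],[0,0,0]],[[-0.15,0,-0.25],[0,0,0]]]';python3 - <<'E'
from h import *
import cv2
for i in range(4): r.capture("scene")
im=r.capture("wrist");im2=r.capture("scene")[200:335,205:375]
cv2.imwrite("pics/m6.png",np.hstack([cv2.resize(im,(360,270)),cv2.copyMakeBorder(cv2.resize(im2,(430,341),interpolation=cv2.INTER_CUBIC),0,0,0,0,0)[:270] if 0 else cv2.resize(im2,(340,270),interpolation=cv2.INTER_CUBIC)]))
E
```

```text
t: 14.1
ee_pos: [509.2, 53.3, 73.7]
eef_rot: [2.077, 2.356, 0.003]
wrist_force: [-16.3, 0.1, 30.6]
gripper_width: -0.003
gripper_force: 15.2
t: 14.6
ee_pos: [520.6, -23.9, 199.1]
eef_rot: [2.074, 2.345, 0.012]
wrist_force: [1.0, -0.2, 0.8]
gripper_width: 0.001
gripper_force: 0.0
```

View pics/m6.png

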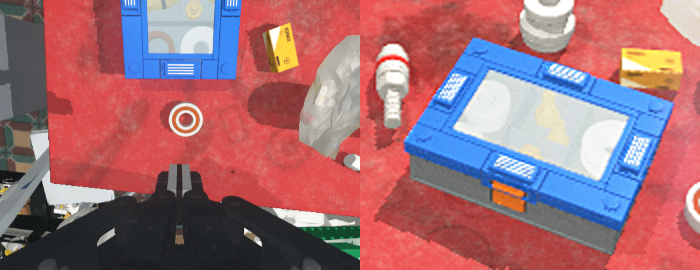

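```bash
cat > fit.py <<'E'
from h import *
import cv2
from scipy.optimize import minimize
c=r.get_calibration("scene")
X=np.array([[x,y,z] for x in(-64,64) for y in(-89,89) for z in(-9,4)],float)  # skirt depth fitted below
def run(im,name):
    h=cv2.cvtColor(im,cv2.COLOR_BGR2HSV);m=cv2.inRange(h,(100,110,60),(125,255,255));m[:190]=0;m[345:]=0;m[:,:200]=0;m[:,390:]=0
    n,l,st,_=cv2.connectedComponentsWithStats(m);k=1+st[1:,4].argmax()
    hull=cv2.convexHull(np.argwhere(l==k)[:,::-1].astype(np.int32));M=np.zeros(im.shape[:2],np.uint8);cv2.fillConvexPoly(M,hull,1)
    S=16
    def f(q):
        P=X.copy();P[P[:,2]<0,2]=-q[6];P=P@R.from_euler("zyx",[LID[2]+q[2],q[4],q[5]]).as_matrix().T+[LID[0]+q[0],LID[1]+q[1],q[3]]
        N=np.zeros_like(M);cv2.fillConvexPoly(N,cv2.convexHull((proj(c,P)*S).round().astype(np.int32)),1,shift=4)
        return (N!=M).sum()+.3*(q[0]**2+q[1]**2)+.3*(q[6]-9)**2
    b=min((minimize(f,[0,0,0,z,0,0,9],method="Nelder-Mead",options=dict(initial_simplex=np.array([0,0,0,z,0,0,9])+np.vstack([np.zeros(7),np.diag([2,2,.02,4,.04,.04,2])]),maxiter=1500)) for z in(44,48,52)),key=lambda o:o.fun)
    print(name,b.x.round(3),b.fun,M.sum())
run(cv2.imread("pics/scene0.png"),"before");run(r.capture("scene"),"now")
E
python3 fit.py
```

```text
before [-1.1200e-01  7.8100e-01 -0.0000e+00  5.0799e+01 -8.0000e-03  2.0000e-03
  8.5750e+00] 112.24088290473864 7954
now [ 1.0020e+00 -2.4000e-01  3.0000e-03  4.3145e+01 -1.2000e-02  4.0000e-03
  9.8530e+00] 119.5363069580976 7904
```

```bash
python3 -c "
from workcell import r
print(r.get_state()['qd'].round(3),r.finish_job())"
```

```text
the job is handed in; nothing more can be done
[-0.003 -0.002 -0.009 -0.002  0.001 -0.002] None
```

I pressed all four pads down to a hard stop and handed the job in, hand clear, at about 15 s: the image fit shows the lid down about 8 mm, level to within its accuracy and the box within about 1 mm of its place. I caught clear signs of a click on front, back and right but missed the left one between readings, and I checked the loose parts only by eye in the last pictures.

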